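# Clear a jammed dust fan and spin it to prove it runs free

### The job

The bench dust fan is jammed by a wood offcut that stands wedged in its outlet. Pull the offcut out and leave it in the wooden offcut tray; then flick the impeller round by hand so that it runs on freely, untouched, for a good second and has gone round at least one and a half turns in all; how easily it runs varies, so watch it and flick it again the same way if it stops short. Let it come to a standstill, and do not disturb the other loose things on the bench.

Things in the scene. Friction and masses are not known exactly. Their poses are not given: they have to be found in the camera images.
- fan: Grey sheet-metal dust fan with its round inlet cover open, on a fixed wooden base plate 240 x 220 x 14 mm. Origin: centre of the plate's underside; z up. The fan axis leans 30 deg from vertical towards this body's -y. Fan frame: u = body x; v = up-slope = (0, 0.866, 0.5) in body axes; w = axis, out of the open face = (0, -0.5, 0.866); zero at point fan_center.
- fan_center (a point): u=v=w=0: where the fan axis meets the casing floor, 120 mm straight above the fan body's origin. Casing: floor at w=0, round wall of inner radius 100 and outer 103 mm, rim at w=56 mm. A thin stay rod runs from (u,v,w) = (98,40,54) to (98,118,160) mm.
- cover_center (a point): Centre of the open inlet cover, at (u,v,w) = (0,120,170) mm. It is a grey disc 4 mm thick, 212 mm across with a 106 mm hole, standing square to the casing's face in the plane v=120 mm. It overhangs the casing, so the tool must come in leaning, along w. It does not move.
- outlet_floor (a point): Point (u,v,w) = (-120,0,12) mm on the floor of the outlet: an open-topped channel on the -u side of the casing, u=-88 to -152 mm, walls up to w=56 mm, wall faces at v=-10 and v=+28 mm. In it a sprung steel flap, hinged at (u,v) = (-146,+10) mm, reaching to u=-100, presses the offcut against the v=-10 mm wall with about 5 N.
- impeller (a joint): Angle of the impeller about the fan axis, rad, positive anticlockwise seen from the open side (u towards v), counted over many turns, no end stops. 5 straight radial aluminium vanes, 4 mm thick, radius 19 to 85 mm, w=10 to 50 mm; one points along +u at angle 0, the others every 72 deg. While the offcut is in, a vane catches on it within about half a radian either way.
- impeller_nut (a point): Top centre of the hub nut, on the axis at w=56 mm; nut radius 10 mm, hub radius 20 mm up to w=46 mm, back disc of radius 85 mm at w=6 to 10 mm. The impeller weighs 0.4 to 1 kg (hidden). Running free at 0.6 kg it loses 0.5 rad/s each second plus a third of its speed each second (from 4 rad/s: some 4 s and one turn); a light one stops sooner, a heavy one later, in proportion.
- offcut: Bare light-wood bar 44 x 20 x 85 mm (its x, y, z), 40 to 70 g. Origin: centre of its lower end, z along its length. It starts in the outlet, parallel to the fan axis, x along u, y along v, lower end on the channel floor, centre line at u=-93 to -98 mm, upper 41 mm above the rim. The flap pinches its 20 mm thickness: grip firmly and pull along w with 5 to 12 N until some 45 mm up.
- offcut_center (a point): Centre of the offcut bar, 42.5 mm from either end.
- tray: Open wooden tray (the offcut tray), 220 x 170 x 50 mm high outside (x, y, z), walls and floor 8 mm; fixed. Origin: centre of its underside.
- sanding_block: Bystander: wooden sanding block with cork sole, 110 x 60 x 32 mm, loose. Origin: centre of its underside.
- dish: Bystander: small steel bowl, 90 mm across, 35 mm high, loose. Origin: centre of its underside.
- screwdriver: Bystander: screwdriver lying on the bench, loose.
- brush: Bystander: hand brush lying on the bench, loose.
- wax_jar: Bystander: amber glass jar with cap, 64 mm across, 70 mm high, loose. Origin: centre of its underside.
- caul: Bystander: dark wood block 120 x 45 x 40 mm, loose. Origin: centre of its underside.
- neck_blank: Bystander: unfinished guitar neck, about 530 mm long along its y, 70 mm wide, 50 mm high at the heel (its -y end), loose. Origin on its underside.
Things that resemble listed ones, but are neither listed nor needed, are in the scene too. What is shaped like the offcut but turquoise or yellow is not meant.

How it is judged:
By the outcome, as a careful person would: the job done as asked, in the order asked, and still so for the second after the job is handed in, with the robot touching nothing.
It also fails if it takes over 61 s, if anything falls off the work surface, if the arm or the gripper's body presses on something with over 40 N, if the wrist force passes 120 N, or if a joint passes its speed limit or range.

### The arm

A 7-joint arm with a two-finger parallel gripper is mounted at the origin on the work surface. World frame = base frame: x ahead of the robot, y to its left, z up, the work surface at z = 0. Lengths are in m, angles in rad, forces in N, time in s.
With the tool pointing down it reaches from about 0.35 to 0.9 m from the base axis. Payload 19.9 kg.
Tool frame: the origin (TCP) lies at the very end of the fingers, on their centre line; the grasp point (between the pads) lies 19 mm behind it; z points along the fingers, y is the line along which they close (so a half turn about z gives the same grasp; the last joint's range is limited). The gripper opens to 94 mm and grips with 3 to 60 N. Pads are 16 mm wide; open, the fingers measure 119 mm over their backs; the gripper's body (75 mm by 177 mm) begins 78 mm behind the grasp point.
Start: joints at [1.063, 0.417, -0.01, 1.614, 0.005, 1.111, -0.053], TCP at [0.281, -0.558, 0.205] pointing down, gripper open.
Joint ranges: [-2.81, 2.81], [-0.39, 2.02], [-1.27, 1.25], [0.06, 2.57], [-1.19, 4.33], [0.19, 2], [-2.82, 2.82]. Speed limits (rad/s): [1.89, 1.89, 2.39, 2.39, 3.01, 3.01, 3.01].

### API

Orientations are given as a unit quaternion [w, x, y, z].
In Python, from plant import * gives the robot as it stands.
- The arm moves only by the tool play_rows, never from a script. Its argument "targets" is a list that holds one entry, the list of rows, each a list of 6 numbers: the shift along the tool's x, y, z in m, then the turn, a rotation vector about the tool's x, y, z in degrees. A call has exactly 8 rows; each row is the pose to reach, as a shift and turn from the pose commanded when the call began, along the tool's axes at that moment; what a row does not reach only later rows make up. A row lasts 1/12 s, in which the tool goes at most 41.7 mm and 7.16 degrees, less where a joint would pass 70% of its speed; a pose out of reach is approached as far as the arm can. A call with a gripper value outside its range is refused whole. "grip" is the gripper command: -1 is shut, 1 is fully open, values between are in proportion, set as the call begins (left out, the last holds). The fingers move at their own pace and stop on an object; "force" is the grip in N (left out, the last holds). Time passes only in rows, so rows that repeat a pose let the fingers close, or fill a call up. It gives the time, the measured TCP pose, the force, the opening and the grip force at its end, in the units of the state.
- read_state(): the state, without advancing time (a new reading comes with each control period).
- grab_frame(name): name is "scene" or "top"; returns the picture (420x560x3 uint8, red, green, blue); there is no depth.
- camera_params(name): a dict with "K" (3x3 intrinsics, pixels), "D" ([k1, k2, p1, p2, k3] as OpenCV has them; the pictures are not rectified), "cam_to_world" (4x4, takes a point from camera to world coordinates). Camera axes: x right, y down, z forward; pixel columns grow to the right and rows downward; lengths in m; the calibration is good to about 2 mm. A picture is of the moment at which its call begins. camera_params takes no time and is no camera call.
- finish_job(): hands the job in; it is judged then, once.
The state is a dict: "clock": time; "qpos": joint angles; "joint_vel": joint speeds; "joint_torque": joint torques, N m; "eef_pos": TCP position; "orientation": TCP orientation; "wrist_force": force on the tool from outside, world axes, zero at the start; "moment": the same for the moment, N m; "grip_width": finger opening in m; "grasp_force": force on a finger pad.
Only numpy, scipy, OpenCV 4.12 (cv2) and the standard library are available. Lean on these libraries where they do the work, as an engineer would, in place of code of your own. Each camera call takes 0.05 s, during which the arm holds its last target. There are 200 camera calls.

## Working session

There is one attempt and no reset: what is moved stays moved. The work goes in short steps, Python scripts to look and compute and a tool call to move; the robot and the scene stay as the last step left them, time stands still between calls to the robot, and variables do not carry over. Pictures are saved under pics/ and viewed, at most 10 in all, crops included, and the job is handed in when it is done.

Besides the shell and the picture viewer there is one more tool, called after "Call:" as a command line: name --argument value ..., lists and objects as JSON in quotes. play_rows: Moves the arm, as the interface text tells. Its arguments: {"type":"object","properties":{"targets":{"type":"array","items":{"type":"array","items":{"type":"array","items":{"type":"number"}}}},"grip":{"type":"number"},"force":{"type":"number"}},"required":["targets"]}

```bash
ls; mkdir -p pics
python3 - <<'E'
from plant import *
import cv2,numpy as np
for n in("scene","top"):
    im=grab_frame(n); cv2.imwrite(f"pics/{n}0.png",cv2.resize(im[:,:,::-1],(800,600),interpolation=cv2.INTER_CUBIC))
    p=camera_params(n); print(n,np.round(p["K"],1).tolist(),p["D"],np.round(p["cam_to_world"],3).tolist())
s=read_state(); print(s)
E
```

```text
pics
scene [[454.2, 0.0, 283.2], [0.0, 454.2, 209.5], [0.0, 0.0, 1.0]] [-0.10329008  0.          0.          0.          0.        ] [[0.642, 0.612, -0.461, 1.039], [0.766, -0.517, 0.381, -0.505], [-0.006, -0.598, -0.801, 1.128], [0.0, 0.0, 0.0, 1.0]]
top [[508.9, 0.0, 285.9], [0.0, 508.9, 218.3], [0.0, 0.0, 1.0]] [0.00535895 0.         0.         0.         0.        ] [[0.012, -0.984, 0.175, 0.268], [-1.0, -0.012, 0.002, -0.07], [-0.0, -0.175, -0.984, 1.502], [0.0, 0.0, 0.0, 1.0]]
{'clock': 0.1, 'qpos': array([ 1.06350694,  0.41786571, -0.01029662,  1.6140798 ,  0.00471188,
        1.11073391, -0.05299655]), 'joint_vel': array([ 0.00020417, -0.00105471,  0.00072415, -0.00165102, -0.00078648,
       -0.00021197, -0.00029179]), 'joint_torque': array([ 9.62498088e-04, -8.52590704e+01,  6.39869571e-01, -4.26699722e+01,
       -4.88393311e-02,  1.64199632e-02,  3.63158642e-05]), 'eef_pos': array([ 0.28054005, -0.5581294 ,  0.20493257]), 'orientation': array([-5.03987209e-04,  9.73001014e-01,  2.30800226e-01, -1.69678989e-04]), 'wrist_force': array([-0.15909482,  0.36999033, -0.34894461]), 'moment': array([ 0.0491852 , -0.00454516, -0.01867257]), 'grasp_force': 0.0, 'grip_width': 0.09430973200646242}
```

View pics/scene0.png

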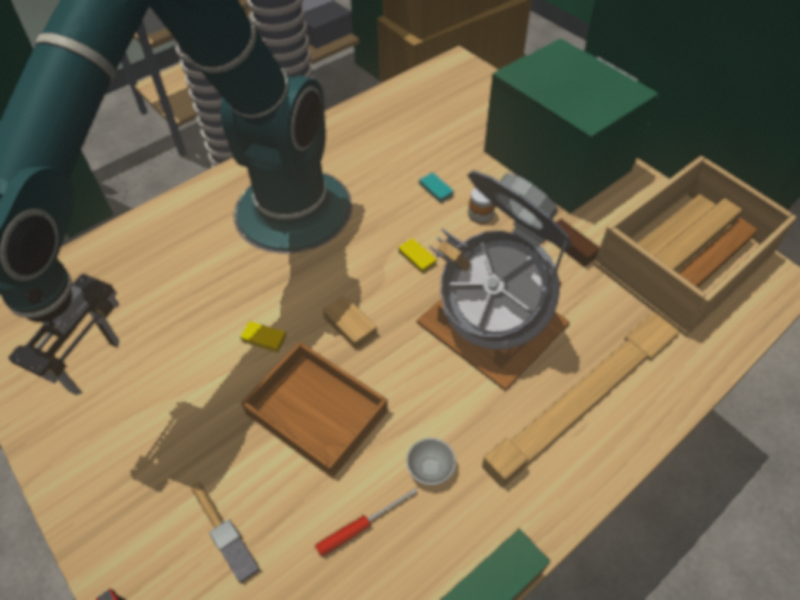

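View pics/top0.png

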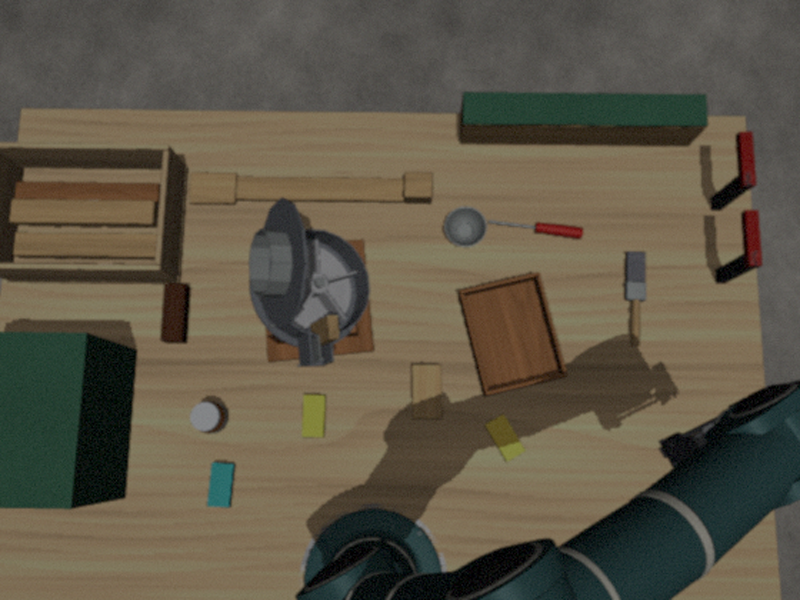

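The scene view shows the offcut standing in the outlet at (452,250), with the impeller nut at (493,285). The tray is at (315,408) and the cover leans over the casing at (518,207). In the top view the offcut is at (330,325), the tray at (512,333) and the base plate corners are (365,240), (373,350) and (268,360).

Things that could be taken for the offcut, in top-view pixels:
- turquoise (221,484): wrong colour
- yellow (314,415) and (505,438): wrong colour
- sanding block (427,390): lies flat and is larger
- loose wood in the big box (85,210): wrong place

I choose the bare wood bar in the outlet at (330,325), and check it in a close crop.

Run:
```python
from plant import *
import cv2,numpy as np
a=grab_frame("scene")[112:264,286:416,::-1]; b=grab_frame("top")[136:264,170:268,::-1]
a=cv2.resize(a,None,fx=3.9,fy=3.9,interpolation=cv2.INTER_CUBIC); b=cv2.resize(b,None,fx=3,fy=3,interpolation=cv2.INTER_CUBIC)
o=np.zeros((600,800,3),np.uint8); o[:a.shape[0],:a.shape[1]]=a; o[:b.shape[0],507:507+b.shape[1]]=b[:,:293]
cv2.imwrite("pics/crop.png",cv2.convertScaleAbs(o,alpha=1.5,beta=10))
```

```text
(no output)
```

View pics/crop.png

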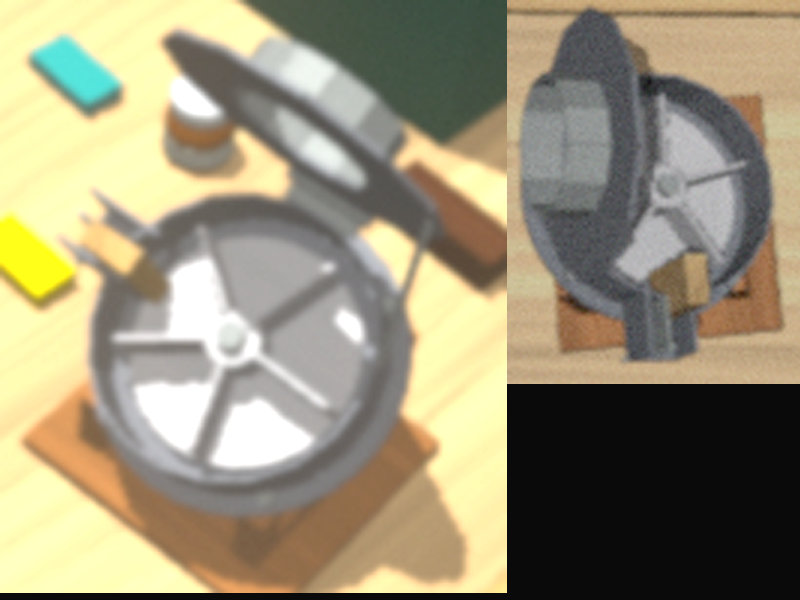

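The crop shows the bare wood bar standing in the outlet, at crop (120,255) in the scene half and (695,279) in the top half, so the choice is right. The nut is at (232,333) in the scene half and (670,185) in the top half. The plate corners are clear in both.

```bash
cat > h.py <<'E'
from plant import *
import cv2,numpy as np
from scipy.spatial.transform import Rotation as R
from scipy.optimize import least_squares
V=np.array([0,.866,.5]);W=np.array([0,-.5,.866]);U=np.array([1.,0,0])
P={n:camera_params(n) for n in("scene","top")}
def proj(n,X):
    p=P[n];T=np.linalg.inv(p["cam_to_world"]);X=np.atleast_2d(X)
    return cv2.projectPoints(X.astype(float),cv2.Rodrigues(T[:3,:3])[0],T[:3,3],np.array(p["K"]),np.array(p["D"]))[0][:,0]
def ray(n,px,z):
    p=P[n];M=np.array(p["cam_to_world"]);d=cv2.undistortPoints(np.array([[px]],float),np.array(p["K"]),np.array(p["D"]))[0,0]
    d=M[:3,:3]@[*d,1];return M[:3,3]+d*(z-M[2,3])/d[2]
def uvw(u,v,w): return np.array([0,0,.12])+u*U+v*V+w*W
def fw(f,b): return R.from_euler('z',f[2]).apply(b)+[f[0],f[1],0]
sc=lambda x,y:(x/3.9+286,y/3.9+112); tp=lambda x,y:((x-507)/3+170,y/3+136)
def tool():
    s=read_state();q=s["orientation"];return s["eef_pos"],R.from_quat(q,scalar_first=True),s
E
python3 - <<'E'
from h import *
n0=uvw(0,0,.056);c=lambda a,b:np.array([a*.12,b*.11,.014])
obs=[("top",n0,tp(670,185)),("scene",n0,sc(232,333)),("top",c(1,-1),tp(762,97)),("top",c(-1,-1),tp(782,328)),("top",c(-1,1),tp(560,350)),("scene",c(-1,-1),sc(25,438)),("scene",c(1,1),sc(437,447)),("scene",c(1,-1),(355,270.5))]
def res(f): return np.concatenate([proj(n,fw(f,b))[0]-o for n,b,o in obs])
r=least_squares(res,[.45,.25,0],loss="soft_l1");f=r.x;print("fan",f,np.degrees(f[2]));print(np.round(res(f).reshape(-1,2),1).tolist())
np.save("fan.npy",f)
t=ray("top",tp(695,279),.2)
g=least_squares(lambda a:proj("top",fw(f,uvw(a[0],a[1],.097)))[0]-tp(695,279),[-.095,0]).x;print("bar u,v",g)
for x,y in [(113,338),(200,232),(332,265),(332,410),(203,460)]:
    a=least_squares(lambda a:proj("scene",fw(f,uvw(a[0],a[1],.05)))[0]-sc(x,y),[0,0]).x;print("vane",a.round(3),np.degrees(np.arctan2(a[1],a[0])).round(1))
T=np.array([ray("top",(x*.7,y*.7),.05) for x,y in [(458,290),(538,273),(566,375),(485,394)]]);print("tray",T.round(3).tolist(),T.mean(0))
print("fan centre",fw(f,uvw(0,0,0)),"offcut top",fw(f,uvw(-.095,0,.097)))
p,q,s=tool();print(q.as_matrix().round(3).tolist())
E
```

```text
fan [0.55854612 0.12781763 0.11570718] 6.629532815449717
[[-0.3, -0.9], [-2.0, 0.3], [-1.1, -1.8], [-0.2, -0.4], [-0.9, -0.0], [-2.7, -0.5], [0.2, -1.9], [-2.1, 1.7]]
bar u,v [-0.09571398  0.00192423]
vane [-0.067 -0.047] -145.4
vane [-0.062  0.05 ] 141.0
vane [0.031 0.082] 69.1
vane [ 0.092 -0.   ] -0.2
vane [ 0.04  -0.079] -63.3
tray [[0.573, -0.167, 0.05], [0.61, -0.331, 0.05], [0.402, -0.383, 0.05], [0.362, -0.221, 0.05]] [ 0.48680581 -0.27518009  0.05      ]
fan centre [0.55854612 0.12781763 0.12      ] offcut top [0.46978064 0.06867426 0.204002  ]
[[0.893, 0.449, -0.0], [0.449, -0.893, 0.001], [-0.0, -0.001, -1.0]]
```

```bash
cat >> h.py <<'E'
f=np.load("fan.npy") if __import__("os").path.exists("fan.npy") else None
RF=R.from_matrix(np.c_[R.from_euler('z',f[2]).apply(U),-R.from_euler('z',f[2]).apply(V),-R.from_euler('z',f[2]).apply(W)]) if f is not None else None
def need(X,Q=None):
    p,q,s=tool();Q=Q or q
    print("mm",(q.inv().apply(np.array(X)-p)*1000).round(1),"deg",np.degrees((q.inv()*Q).as_rotvec()).round(2))
def inuvw():
    p,q,s=tool();b=R.from_euler('z',-f[2]).apply(p-[f[0],f[1],0])-[0,0,.12]
    print("uvw mm",(np.array([b@U,b@V,b@W])*1000).round(1),"att err deg",np.degrees((q.inv()*RF).as_rotvec()).round(1),"t",round(s["clock"],2),"F",s["wrist_force"].round(1),"grip",round(s["grip_width"],4),round(s["grasp_force"],1))
E
python3 -c "
from h import *
need(fw(f,uvw(-.0955,.001,.17)),RF);inuvw()
need(fw(f,uvw(-.0955,-.12,.22)),RF)"
```

```text
mm [ 437.9 -441.9  -62.4] deg [29.65  5.26 19.6 ]
uvw mm [-355.3 -519.8  398.3] att err deg [29.6  5.3 19.6] t 0.2 F [-0.3 -0.2  0.5] grip 0.0939 0.0
mm [ 393.4 -320.   -45.2] deg [29.65  5.26 19.6 ]
```

Call:
play_rows --targets '[[[20,-15,-30,3,0.5,2],[50,-40,-60,7,1.3,4.5],[80,-65,-80,11,2,7],[110,-90,-80,15,2.6,10],[140,-115,-80,19,3.3,12],[170,-140,-80,22,3.9,14],[200,-163,-80,26,4.6,17],[230,-187,-80,29.65,5.26,19.6]]]' --grip 0.2 --force 35

```text
clock: 0.87
eef_pos: [0.3982, -0.2984, 0.3672]
orientation: [-0.26, 0.964, 0.055, -0.015]
wrist_force: [0.9, 0.0, 0.5]
grip_width: 0.0565
grasp_force: 0.0
```

I gave those shifts in mm, but the rows are in metres. The arm went at its speed cap in about the right direction. I'll check where it is now and use metres from here on.

```bash
python3 -c "
from h import *
need(fw(f,uvw(-.0955,.001,.17)),RF);inuvw();print(read_state()['qpos'].round(2))"
```

```text
mm [ 112.3 -227.7  247.1] deg [-0.13 -0.02 -0.13]
uvw mm [-208.4 -227.   416.5] att err deg [-0.1 -0.  -0.1] t 0.87 F [0.9 0.  0.5] grip 0.0565 0.0
[ 0.85  0.34 -0.08  1.46 -0.3   1.76 -0.68]
```

Call:
play_rows --targets '[[[0,0,0,0,0,0],[0,0,0,0,0,0],[0,0,0,0,0,0],[0,0,0,0,0,0],[0,0,0,0,0,0],[0,0,0,0,0,0],[0,0,0,0,0,0],[0,0,0,0,0,0]]]'

```text
clock: 1.53
eef_pos: [0.3975, -0.3002, 0.3661]
orientation: [-0.258, 0.964, 0.056, -0.015]
wrist_force: [0.1, -0.4, 0.2]
grip_width: 0.0563
grasp_force: 0.0
```

```bash
python3 -c "
from h import *
need(fw(f,uvw(-.0955,.001,.17)),RF);inuvw();print(read_state()['qpos'].round(2))"
```

```text
mm [ 113.8 -230.3  246.3] deg [ 0.04 -0.02 -0.02]
uvw mm [-209.4 -229.1  416.4] att err deg [ 0. -0. -0.] t 1.53 F [ 0.1 -0.4  0.2] grip 0.0563 0.0
[ 0.85  0.34 -0.08  1.46 -0.3   1.75 -0.68]
```

Call:
play_rows --targets '[[[0.01,-0.02,0.015,0,0,0],[0.026,-0.055,0.045,0,0,0],[0.044,-0.09,0.08,0,0,0],[0.062,-0.125,0.115,0,0,0],[0.08,-0.16,0.15,0,0,0],[0.096,-0.195,0.18,0,0,0],[0.109,-0.22,0.2,0,0,0],[0.114,-0.23,0.21,0,0,0]]]'

```text
clock: 2.2
eef_pos: [0.4727, 0.0045, 0.3016]
orientation: [-0.258, 0.964, 0.056, -0.015]
wrist_force: [2.0, -0.9, 0.1]
grip_width: 0.0568
grasp_force: 0.0
```

Run:
```python
from h import *
inuvw()
a=grab_frame("scene")[112:264,246:376,::-1]; b=grab_frame("top")[136:264,170:268,::-1]
a=cv2.resize(a,None,fx=3.9,fy=3.9,interpolation=cv2.INTER_CUBIC); b=cv2.resize(b,None,fx=3,fy=3,interpolation=cv2.INTER_CUBIC)
o=np.zeros((600,800,3),np.uint8); o[:a.shape[0],:a.shape[1]]=a; o[:b.shape[0],507:507+b.shape[1]]=b[:,:293]
cv2.imwrite("pics/crop2.png",cv2.convertScaleAbs(o,alpha=1.5,beta=10))
p=tool()[0];g=proj("scene",[p,fw(f,uvw(-.0955,0,.097))]);print((g-[246,112])*3.9)
g=proj("top",[p,fw(f,uvw(-.0955,0,.097))]);print((g-[170,136])*3+[507,0])
```

```text
uvw mm [-99.5  -6.7 213.6] att err deg [ 0.1 -0.  -0. ] t 2.2 F [ 2.  -0.9  0.1] grip 0.0568 0.0
[[198.75885419 192.49544969]
 [258.87383827 244.91877035]]
[[759.86699563 257.0802727 ]
 [697.02455648 278.73098392]]
```

View pics/crop2.png

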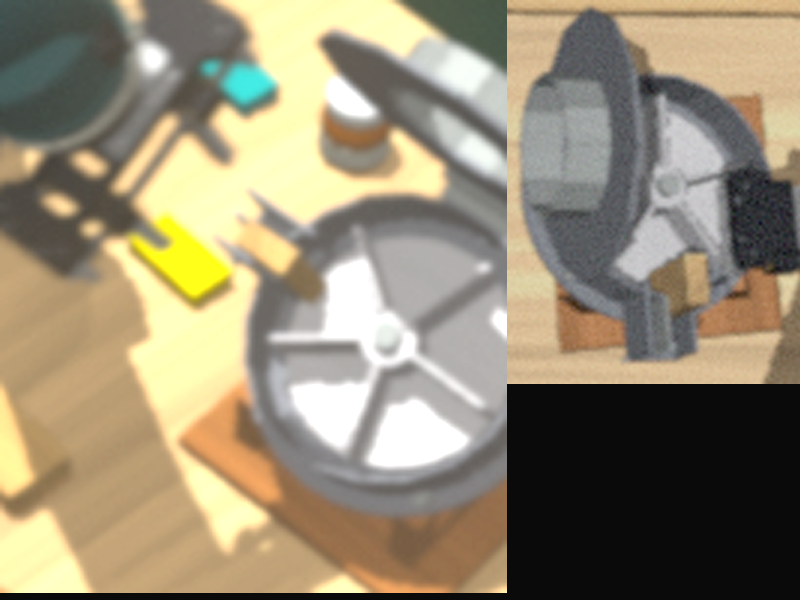

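The picture shows the fingertips at (165,240) and (225,155). Their midpoint lies within 6 crop pixels of the projected TCP, and the bar lies on its projection. I'll descend along the axis now, grip, then pull.

Call:
play_rows --targets '[[[0,0,0.02,0,0,0],[0,0,0.05,0,0,0],[0,0,0.08,0,0,0],[0,0,0.1,0,0,0],[0,0,0.12,0,0,0],[0,0,0.133,0,0,0],[0,0,0.142,0,0,0],[0,0,0.142,0,0,0]]]'

```text
clock: 2.97
eef_pos: [0.4638, 0.0736, 0.1777]
orientation: [-0.258, 0.964, 0.056, -0.016]
wrist_force: [0.1, -0.3, -0.4]
grip_width: 0.0565
grasp_force: 0.0
```

```bash
python3 -c "
from h import *
inuvw()"
```

```text
uvw mm [-100.4   -8.3   71.4] att err deg [-0.   0.1 -0. ] t 2.97 F [ 0.1 -0.3 -0.4] grip 0.0565 0.0
```

Call:
play_rows --targets '[[[0,0,0,0,0,0],[0,0,0,0,0,0],[0,0,0,0,0,0],[0,0,0,0,0,0],[0,0,0,0,0,0],[0,0,0,0,0,0],[0,0,0,0,0,0],[0,0,0,0,0,0]]]' --grip -1 --force 40

```text
clock: 3.63
eef_pos: [0.4652, 0.0785, 0.184]
orientation: [-0.262, 0.963, 0.058, -0.014]
wrist_force: [-13.9, 21.7, 64.8]
grip_width: 0.0206
grasp_force: 41.5
```

```bash
python3 -c "
from h import *
inuvw()"
```

```text
uvw mm [-98.4  -1.1  74.5] att err deg [-0.4 -0.   0.3] t 3.63 F [-13.9  21.7  64.8] grip 0.0206 41.5
```

The grip holds on 20.6 mm, but there is side load from a 7 mm offset in v. I'll relieve that first, then pull along w.

Call:
play_rows --targets '[[[0.001,-0.004,-0.002,0,0,0],[0.002,-0.007,-0.003,0,0,0],[0.002,-0.007,-0.004,0,0,0],[0.002,-0.007,-0.01,0,0,0],[0.002,-0.007,-0.018,0,0,0],[0.002,-0.007,-0.026,0,0,0],[0.002,-0.007,-0.034,0,0,0],[0.002,-0.007,-0.042,0,0,0]]]'

```text
clock: 4.3
eef_pos: [0.4671, 0.0595, 0.2189]
orientation: [-0.259, 0.964, 0.057, -0.016]
wrist_force: [-2.2, 8.8, -7.3]
grip_width: 0.02
grasp_force: 39.7
```

```bash
python3 -c "
from h import *
inuvw()"
```

```text
uvw mm [-98.7  -0.2 114.4] att err deg [-0.1  0.1  0. ] t 4.3 F [-2.2  8.8 -7.3] grip 0.02 39.7
```

Call:
play_rows --targets '[[[0,0,-0.012,0,0,0],[0,0,-0.024,0,0,0],[0,0,-0.036,0,0,0],[0,0,-0.05,0,0,0],[0,0,-0.07,0,0,0],[0,0,-0.09,0,0,0],[0,0.01,-0.11,0,0,0],[0,0.03,-0.12,0,0,0]]]'

```text
clock: 4.97
eef_pos: [0.4789, -0.0274, 0.3108]
orientation: [-0.257, 0.965, 0.057, -0.013]
wrist_force: [0.5, 0.3, -0.4]
grip_width: 0.0198
grasp_force: 39.6
```

Run:
```python
from h import *
inuvw()
cv2.imwrite("pics/lift.png",cv2.resize(grab_frame("scene")[60:300,160:440,::-1],(700,600),interpolation=cv2.INTER_CUBIC))
ty=np.arctan2(.052,.208)
for s in(1,-1):
    # tool z down, y along tray x
    y=s*np.array([np.cos(ty),np.sin(ty),0]);z=np.array([0,0,-1.]);Q=R.from_matrix(np.c_[np.cross(y,z),y,z]);need([.487,-.275,.18],Q)
```

```text
uvw mm [-97.1 -30.2 237.7] att err deg [ 0.2 -0.2  0.2] t 4.97 F [ 0.5  0.3 -0.4] grip 0.0198 39.6
mm [-19.3 274.   -8.7] deg [-22.04 -25.43 -95.17]
mm [-19.3 274.   -8.7] deg [-24.54  21.27  80.39]
```

View pics/lift.png

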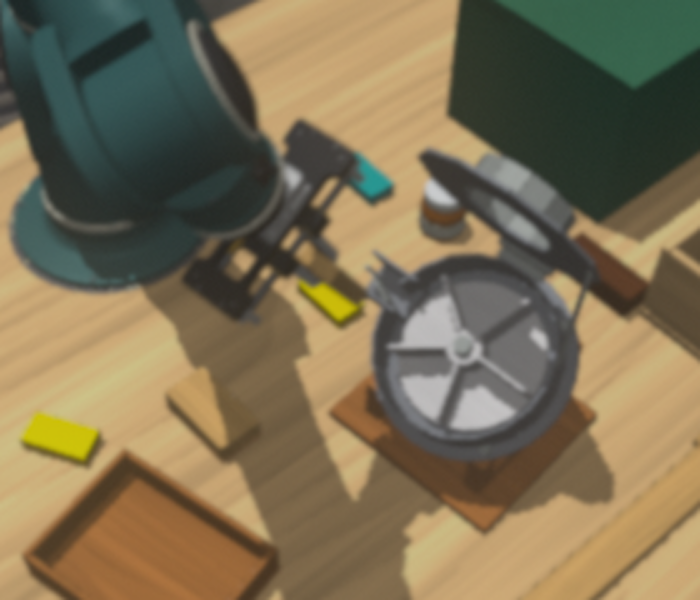

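The offcut is held between the fingers at about (320,260), and the outlet at (385,285) is empty. Now I'll carry it to the tray.

Call:
play_rows --targets '[[[-0.001,0.02,-0.001,-2,1.7,6.4],[-0.003,0.05,-0.002,-4,3.4,12.8],[-0.006,0.085,-0.003,-6,5.1,19.2],[-0.009,0.12,-0.004,-8,6.8,25.6],[-0.011,0.155,-0.005,-10,8.5,32],[-0.013,0.19,-0.006,-12,10.2,38.4],[-0.015,0.215,-0.007,-14,11.9,44.8],[-0.017,0.235,-0.008,-16,13.6,51.2]]]'

```text
clock: 5.68
eef_pos: [0.4844, -0.2376, 0.1964]
orientation: [-0.098, 0.913, -0.396, -0.006]
wrist_force: [0.6, -0.2, -0.7]
grip_width: 0.02
grasp_force: 39.6
```

Run:
```python
from h import *
inuvw();ty=np.arctan2(.052,.208)
y=-np.array([np.cos(ty),np.sin(ty),0]);z=np.array([0,0,-1.]);Q=R.from_matrix(np.c_[np.cross(y,z),y,z]);need([.487,-.275,.16],Q);print(read_state()['qpos'].round(2))
```

```text
uvw mm [-115.9 -268.8  243.4] att err deg [ 16.1 -13.8 -51.7] t 5.68 F [ 0.6 -0.2 -0.7] grip 0.02 39.6
mm [32.  29.3 29. ] deg [-8.5   7.57 28.96]
[ 0.54  0.3  -0.03  1.82 -0.21  1.07 -1.77]
```

Call:
play_rows --targets '[[[0.006,0.006,0.006,-1.7,1.5,5.8],[0.013,0.012,0.012,-3.4,3,11.6],[0.02,0.018,0.018,-5.1,4.5,17.4],[0.027,0.024,0.024,-6.8,6,23.2],[0.032,0.029,0.029,-8.5,7.6,29],[0.032,0.029,0.029,-8.5,7.6,29],[0.032,0.029,0.029,-8.5,7.6,29],[0.032,0.029,0.029,-8.5,7.6,29]]]'

```text
clock: 6.35
eef_pos: [0.4884, -0.2721, 0.1612]
orientation: [-0.002, 0.792, -0.611, 0.0]
wrist_force: [0.4, -0.6, -0.6]
grip_width: 0.0202
grasp_force: 39.6
```

Call:
play_rows --targets '[[[0,0,0.015,0,0,0],[0,0,0.035,0,0,0],[0,0,0.05,0,0,0],[0,0,0.06,0,0,0],[0,0,0.07,0,0,0],[0,0,0.075,0,0,0],[0,0,0.078,0,0,0],[0,0,0.078,0,0,0]]]'

```text
clock: 7.02
eef_pos: [0.4884, -0.272, 0.0826]
orientation: [-0.001, 0.791, -0.612, 0.0]
wrist_force: [-0.1, -0.0, -1.1]
grip_width: 0.0199
grasp_force: 39.6
```

Run:
```python
from h import *
inuvw();print(tool()[1].as_matrix().round(3)[:,2])
a=grab_frame("scene")[200:360,130:310,::-1]
cv2.imwrite("pics/place.png",cv2.resize(a,(675,600),interpolation=cv2.INTER_CUBIC))
```

```text
uvw mm [-115.8 -355.6  162.1] att err deg [ 24.5 -21.5 -80.1] t 7.02 F [-0.1 -0.  -1.1] grip 0.0199 39.6
[ 0.002  0.002 -1.   ]
```

View pics/place.png

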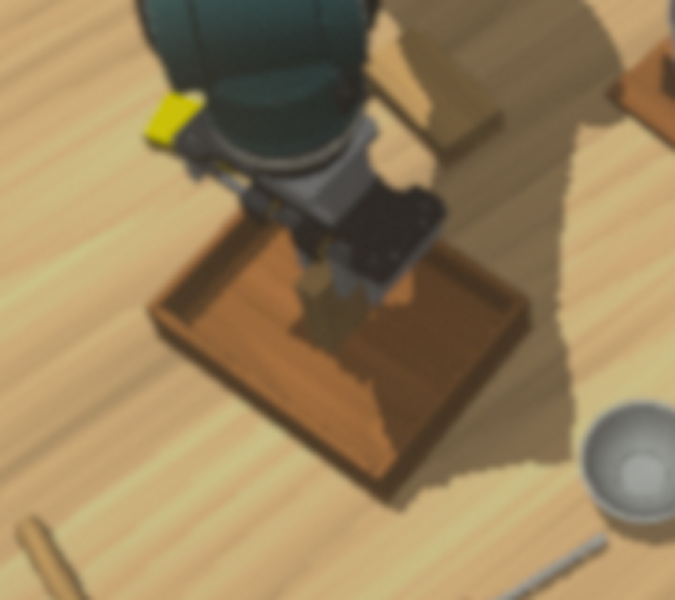

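The bar is upright inside the tray at about (335,310), just above the floor. I'll lower it to contact.

Call:
play_rows --targets '[[[0,0,0.002,0,0,0],[0,0,0.004,0,0,0],[0,0,0.006,0,0,0],[0,0,0.007,0,0,0],[0,0,0.008,0,0,0],[0,0,0.009,0,0,0],[0,0,0.009,0,0,0],[0,0,0.009,0,0,0]]]'

```text
clock: 7.73
eef_pos: [0.4884, -0.2719, 0.0737]
orientation: [-0.001, 0.79, -0.613, 0.0]
wrist_force: [-0.4, -0.1, -0.6]
grip_width: 0.0194
grasp_force: 39.6
```

Call:
play_rows --targets '[[[0,0,0.001,0,0,0],[0,0,0.002,0,0,0],[0,0,0.003,0,0,0],[0,0,0.004,0,0,0],[0,0,0.004,0,0,0],[0,0,0.004,0,0,0],[0,0,0.004,0,0,0],[0,0,0.004,0,0,0]]]'

```text
clock: 8.4
eef_pos: [0.4901, -0.2716, 0.0713]
orientation: [-0.002, 0.791, -0.612, 0.001]
wrist_force: [-0.7, 6.6, 23.3]
grip_width: 0.0197
grasp_force: 40.0
```

Contact with the floor. I'll ease off 2 mm and open.

Call:
play_rows --targets '[[[0,0,-0.001,0,0,0],[0,0,-0.002,0,0,0],[0,0,-0.002,0,0,0],[0,0,-0.002,0,0,0],[0,0,-0.002,0,0,0],[0,0,-0.002,0,0,0],[0,0,-0.002,0,0,0],[0,0,-0.002,0,0,0]]]' --force 5

```text
clock: 9.07
eef_pos: [0.4884, -0.2719, 0.0716]
orientation: [-0.001, 0.79, -0.613, 0.0]
wrist_force: [1.2, 0.1, -1.5]
grip_width: 0.0202
grasp_force: 5.0
```

Call:
play_rows --targets '[[[0,0,0,0,0,0],[0,0,0,0,0,0],[0,0,0,0,0,0],[0,0,0,0,0,0],[0,0,0,0,0,0],[0,0,0,0,0,0],[0,0,0,0,0,0],[0,0,0,0,0,0]]]' --grip 0

```text
clock: 9.73
eef_pos: [0.4884, -0.2719, 0.0717]
orientation: [-0.001, 0.79, -0.613, 0.0]
wrist_force: [0.4, 0.2, 0.1]
grip_width: 0.047
grasp_force: 0.0
```

Call:
play_rows --targets '[[[0,0,-0.01,0,0,0],[0,0,-0.03,0,0,0],[0,0,-0.06,0,0,0],[0,0,-0.095,0,0,0],[0,0,-0.13,0,0,0],[0,0,-0.165,0,0,0],[0,0,-0.19,0,0,0],[0,0,-0.2,0,0,0]]]'

```text
clock: 10.4
eef_pos: [0.489, -0.2728, 0.2765]
orientation: [-0.002, 0.79, -0.613, 0.003]
wrist_force: [-0.5, 0.3, -0.7]
grip_width: 0.0468
grasp_force: 0.0
```

Run:
```python
from h import *
for r in(.05,): 
  need(fw(f,uvw(-.025,-.06,.15)),RF);need(fw(f,uvw(-.025,-.06,.15)),RF*R.from_euler('z',0));inuvw()
a=grab_frame("scene")[200:360,130:310,::-1]
cv2.imwrite("pics/placed.png",cv2.resize(a,(675,600),interpolation=cv2.INTER_CUBIC))
print(read_state()['qpos'].round(2))
```

```text
mm [-248.3 -124.9   56.8] deg [ 24.43 -21.82 -80.06]
mm [-248.3 -124.9   56.8] deg [ 24.43 -21.82 -80.06]
uvw mm [-115.3 -259.4  330.4] att err deg [ 24.4 -21.8 -80.1] t 10.4 F [-0.5  0.3 -0.7] grip 0.0468 0.0
[ 0.37  0.24  0.11  1.7  -0.03  1.2  -2.41]
```

View pics/placed.png

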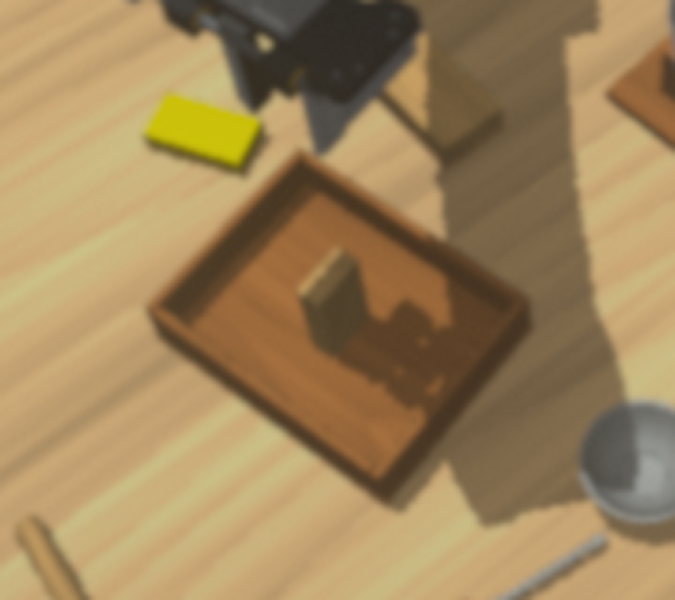

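The offcut now stands free in the tray at (335,300). Next I'll shut the gripper and go to the impeller, hovering at u=40, v=-50. I'll flick in the -u direction against the vane at -72°, which keeps clear of the stay rod.

Run:
```python
from h import *
need(fw(f,uvw(.04,-.05,.15)),RF)
```

```text
mm [-248.1 -190.4   52.1] deg [ 24.43 -21.83 -80.05]
```

Call:
play_rows --targets '[[[-0.02,-0.01,0,1.9,-1.7,-6.2],[-0.05,-0.025,0,3.8,-3.4,-12.4],[-0.08,-0.04,0,5.7,-5,-18.6],[-0.11,-0.055,0,7.6,-6.8,-24.8],[-0.14,-0.075,0,9.4,-8.4,-31],[-0.165,-0.09,0,11.3,-10,-37.2],[-0.19,-0.1,0,13.2,-11.8,-43.4],[-0.2,-0.11,0,15.1,-13.5,-49.6]]]' --grip -1 --force 20

```text
clock: 11.12
eef_pos: [0.5441, -0.0474, 0.2718]
orientation: [-0.172, 0.962, -0.213, -0.012]
wrist_force: [-0.3, -0.0, 0.1]
grip_width: 0.0007
grasp_force: 0.0
```

Run:
```python
from h import *
need(fw(f,uvw(.04,-.05,.12)),RF);inuvw()
```

```text
mm [ 35.9 -69.2  97.8] deg [  9.11  -7.81 -30.13]
uvw mm [-34.6 -73.3 217.6] att err deg [  9.1  -7.8 -30.1] t 11.12 F [-0.3 -0.   0.1] grip 0.0007 0.0
```

Call:
play_rows --targets '[[[0.007,-0.014,0.015,1.8,-1.6,-6],[0.014,-0.028,0.035,3.6,-3.1,-12],[0.021,-0.042,0.055,5.4,-4.7,-18],[0.028,-0.056,0.075,7.2,-6.2,-24],[0.036,-0.069,0.09,9.1,-7.8,-30.1],[0.036,-0.069,0.098,9.1,-7.8,-30.1],[0.036,-0.069,0.098,9.1,-7.8,-30.1],[0.036,-0.069,0.098,9.1,-7.8,-30.1]]]'

```text
clock: 11.78
eef_pos: [0.6108, 0.0249, 0.1982]
orientation: [-0.257, 0.965, 0.05, -0.015]
wrist_force: [-0.6, -0.2, 0.3]
grip_width: 0.0001
grasp_force: 0.0
```

Run:
```python
from h import *
inuvw()
a=grab_frame("scene")[112:264,286:416,::-1]
a=cv2.resize(a,None,fx=3.9,fy=3.9,interpolation=cv2.INTER_CUBIC)
cv2.imwrite("pics/hover.png",cv2.convertScaleAbs(a,alpha=1.5,beta=10))
print((proj("scene",[tool()[0],fw(f,uvw(.04,-.05,.05))])-[286,112])*3.9)
```

```text
uvw mm [ 40.  -54.7 121.9] att err deg [ 0.2 -0.2 -0.6] t 11.78 F [-0.6 -0.2  0.3] grip 0.0001 0.0
[[199.37928867 409.75014936]
 [228.45032772 426.64061153]]
```

View pics/hover.png

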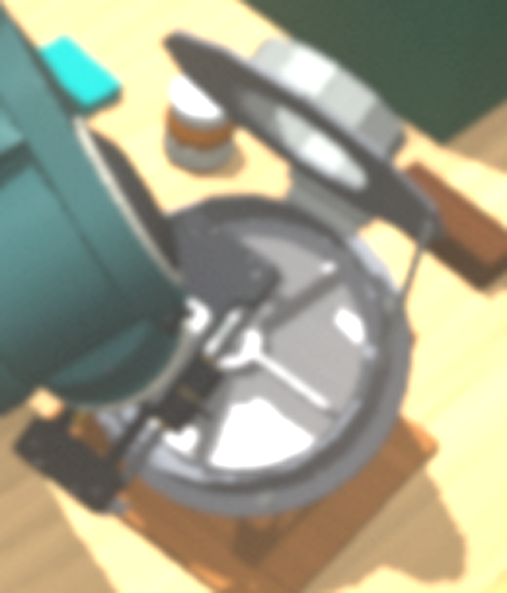

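The gripper is shut and hovers at about (190,400). The vane to push runs from (228,390) to (203,460), nearer than I assumed, so I'll shift 10 mm along +u before inserting.

Call:
play_rows --targets '[[[0.01,-0.002,0.01,0,0,0],[0.01,-0.003,0.025,0,0,0],[0.01,-0.003,0.04,0,0,0],[0.01,-0.003,0.055,0,0,0],[0.01,-0.003,0.07,0,0,0],[0.01,-0.003,0.082,0,0,0],[0.01,-0.003,0.087,0,0,0],[0.01,-0.003,0.087,0,0,0]]]'

```text
clock: 12.5
eef_pos: [0.6161, 0.0725, 0.1243]
orientation: [-0.257, 0.965, 0.052, -0.015]
wrist_force: [0.7, -0.5, -0.5]
grip_width: 0.0007
grasp_force: 0.0
```

```bash
python3 -c "
from h import *
inuvw()"
```

```text
uvw mm [ 50.8 -51.2  34.5] att err deg [ 0.2 -0.2 -0.5] t 12.5 F [ 0.7 -0.5 -0.5] grip 0.0007 0.0
```

Call:
play_rows --targets '[[[-0.012,0,0,0,0,0],[-0.038,0,0,0,0,0],[-0.072,0,0,0,0,0],[-0.1,0,-0.02,0,0,0],[-0.11,0,-0.055,0,0,0],[-0.11,0,-0.09,0,0,0],[-0.11,0.02,-0.12,0,0,0],[-0.11,0.05,-0.15,0,0,0]]]'

```text
clock: 13.17
eef_pos: [0.5203, -0.0568, 0.2337]
orientation: [-0.256, 0.965, 0.053, -0.012]
wrist_force: [0.2, 0.2, 0.7]
grip_width: -0.0
grasp_force: 0.0
```

```bash
cat > spin.py <<'E'
from h import *
# sample brightness round the rim on the ring r=70 mm, w=50, match with a 5-fold pattern -> phase (72 deg period)
N=int(__import__("sys").argv[1])
th=np.radians(np.arange(0,360,2));g=fw(f,np.array([uvw(.004+r*np.cos(t),r*np.sin(t),.05) for r in(.045,.055,.065) for t in th]))
px=proj("scene",g).astype(np.float32).reshape(3,-1,2)
S=[];C=[]
for i in range(N):
    C.append(read_state()["clock"]);im=cv2.cvtColor(grab_frame("scene"),cv2.COLOR_RGB2GRAY)
    S.append(cv2.remap(im,px[...,0],px[...,1],cv2.INTER_LINEAR).astype(float))
S=np.array(S);d=np.abs(np.diff(S,axis=0)).mean((1,2))
print(round(C[0],2),"frame diff",d.round(1))
np.save("S.npy",S);inuvw()
E
python3 spin.py 8
```

```text
13.17 frame diff [25.3 25.2 23.6 22.6 23.3 22.5 21.1]
uvw mm [-59.9 -98.8 184.1] att err deg [ 0.2 -0.2 -0.4] t 13.57 F [ 0.6 -0.4 -0.3] grip 0.0004 0.0
```

```bash
cat > ph.py <<'E'
import numpy as np
def speed(S,dt=.05):
    A=(S-S.mean(0)).reshape(len(S),3,180)
    out=[]
    for a,b in zip(A[:-1],A[1:]):
        c=[np.mean(a*np.roll(b,-k,axis=1)) for k in range(-34,3)];k=int(np.argmax(c))-34;out.append(np.radians(2*k)/dt)
    return np.array(out).round(1)
if __name__=="__main__": print("rad/s",speed(np.load("S.npy")))
E
python3 ph.py; python3 spin.py 14; python3 ph.py
```

```text
rad/s [-7.  -6.3 -6.3 -6.3 -5.6 -4.9 -5.6]
13.57 frame diff [20.  19.9 19.5 18.  16.5 16.5 16.8 16.5 14.8 14.8 13.4 12.3 11.2]
uvw mm [-59.9 -99.7 184.5] att err deg [ 0.2 -0.2 -0.5] t 14.27 F [-0.2 -0.3  0. ] grip 0.0003 0.0
rad/s [-4.9 -4.2 -4.2 -4.2 -4.2 -3.5 -3.5 -3.5 -2.8 -2.8 -2.8 -2.8 -2.8]
```

It is running at 7 rad/s and slowing fast, so about 1.5 turns in all is borderline. I'll watch it to a standstill, then flick again harder for margin.

```bash
python3 spin.py 10; python3 ph.py
```

```text
14.27 frame diff [11.2 11.  10.6  9.7  9.1  8.3  7.9  7.3  6.8]
uvw mm [-59.9 -99.6 184.5] att err deg [ 0.2 -0.2 -0.5] t 14.77 F [ 0.   0.6 -0.2] grip 0.0009 0.0
rad/s [-2.1 -2.1 -2.1 -2.1 -1.4 -1.4 -1.4 -1.4 -1.4]
```

Call:
play_rows --targets '[[[0,0.01,0,0,0,0],[0,0.02,0,0,0,0],[0,0.02,0,0,0,0],[0,0.02,0,0,0,0],[0,0.02,0,0,0,0],[0,0.02,0,0,0,0],[0,0.02,0,0,0,0],[0,0.02,0,0,0,0]]]'

```text
clock: 15.43
eef_pos: [0.5216, -0.0735, 0.2201]
orientation: [-0.257, 0.965, 0.052, -0.014]
wrist_force: [-0.4, 1.0, 0.4]
grip_width: 0.0005
grasp_force: 0.0
```

```bash
python3 spin.py 4
python3 - <<'E'
from h import *
a=grab_frame("scene")[112:264,286:416,::-1]
a=cv2.resize(a,None,fx=3.9,fy=3.9,interpolation=cv2.INTER_CUBIC)
a=cv2.convertScaleAbs(a,alpha=1.5,beta=10)
for p in (proj("scene",[fw(f,uvw(u,-.05,.05)) for u in(.05,.032)])-[286,112])*3.9: cv2.circle(a,tuple(int(v) for v in p),2,(0,0,255),-1)
cv2.imwrite("pics/stop1.png",a)
E
```

```text
15.43 frame diff [0.7 0.5 0.3]
uvw mm [ -60.  -119.6  184.6] att err deg [ 0.2 -0.2 -0.5] t 15.63 F [-0.   0.9  0.3] grip 0.0003 0.0
```

View pics/stop1.png

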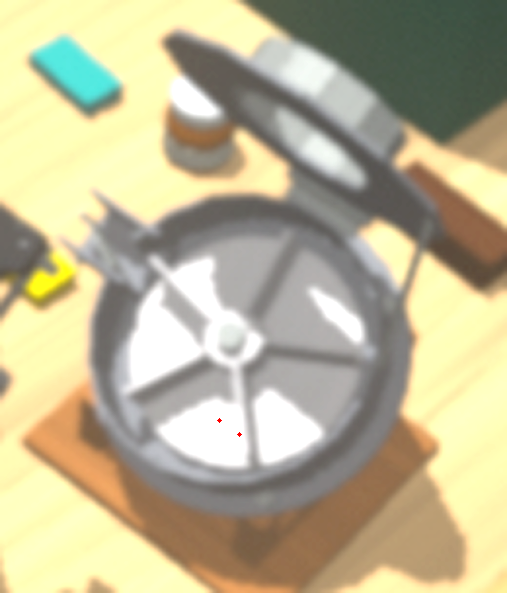

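It has stopped at about 1.3 to 1.5 turns. The vanes are now at about -40° (255,462), -112° (133,397) and +32° (365,358). I'll insert in the gap near -4° and flick the same way along an arc, for a longer and faster push on the -40° vane.

Call:
play_rows --targets '[[[0.015,-0.015,0,0,0,0],[0.035,-0.035,0,0,0,0],[0.06,-0.06,0.01,0,0,0],[0.085,-0.085,0.025,0,0,0],[0.105,-0.105,0.045,0,0,0],[0.114,-0.115,0.06,0,0,0],[0.114,-0.115,0.07,0,0,0],[0.114,-0.115,0.07,0,0,0]]]'

```text
clock: 16.35
eef_pos: [0.6195, 0.0738, 0.2146]
orientation: [-0.257, 0.965, 0.052, -0.016]
wrist_force: [-0.1, 0.1, -1.0]
grip_width: 0.0005
grasp_force: 0.0
```

```bash
python3 -c "
from h import *
inuvw();im=grab_frame('scene')
p=tool()[0];print(proj('scene',p))"
```

```text
uvw mm [ 54.3  -5.2 112.3] att err deg [ 0.1 -0.  -0.4] t 16.35 F [-0.1  0.1 -1. ] grip 0.0005 0.0
[[353.61669065 205.55620589]]
```

Call:
play_rows --targets '[[[0,0,0.01,0,0,0],[0,0,0.025,0,0,0],[0,0,0.04,0,0,0],[0,0,0.055,0,0,0],[0,0,0.067,0,0,0],[0,0,0.076,0,0,0],[0,0,0.08,0,0,0],[0,0,0.08,0,0,0]]]'

```text
clock: 17.07
eef_pos: [0.616, 0.1118, 0.1464]
orientation: [-0.257, 0.965, 0.051, -0.015]
wrist_force: [-1.0, -0.6, 1.0]
grip_width: 0.0003
grasp_force: 0.0
```

```bash
python3 -c "
from h import *
inuvw()"
```

```text
uvw mm [55.2 -6.3 34.2] att err deg [ 0.2 -0.2 -0.5] t 17.07 F [-1.  -0.6  1. ] grip 0.0003 0.0
```

Call:
play_rows --targets '[[[-0.002,0.01,0,0,0,0],[-0.015,0.033,0,0,0,0],[-0.05,0.047,0,0,0,0],[-0.082,0.037,-0.012,0,0,0],[-0.1,0.035,-0.045,0,0,0],[-0.105,0.04,-0.08,0,0,0],[-0.105,0.06,-0.11,0,0,0],[-0.105,0.085,-0.14,0,0,0]]]'

```text
clock: 17.73
eef_pos: [0.5271, -0.0435, 0.2289]
orientation: [-0.256, 0.965, 0.052, -0.013]
wrist_force: [0.9, -0.7, -0.5]
grip_width: 0.0007
grasp_force: 0.0
```

```bash
python3 spin.py 16; python3 ph.py; python3 spin.py 30; python3 ph.py
```

```text
17.73 frame diff [25.4 24.5 24.9 24.9 22.  22.2 22.1 22.3 20.  19.6 19.9 18.8 19.  17.2
 15.6]
uvw mm [-50.7 -89.7 174.4] att err deg [ 0.2 -0.2 -0.5] t 18.53 F [-0.1  0.4  0.3] grip 0.0005 0.0
rad/s [-7.7 -7.  -6.3 -6.3 -6.3 -5.6 -4.9 -4.9 -5.6 -4.9 -4.2 -4.2 -4.2 -4.2
 -3.5]
18.53 frame diff [15.9 15.8 14.4 14.2 13.1 12.  10.9 10.4 10.3 10.  10.1  9.6  8.9  8.1
  7.2  6.9  6.5  6.   5.4  4.7  4.2  3.9  3.3  3.1  2.6  2.2  2.   1.6
  1.4]
uvw mm [-50.8 -89.8 174.5] att err deg [ 0.2 -0.2 -0.5] t 20.03 F [-0.4 -0.2 -0.3] grip 0.0003 0.0
rad/s [-2.8 -2.8 -2.8 -2.8 -2.8 -2.8 -2.8 -2.1 -2.1 -2.1 -2.1 -1.4 -1.4 -1.4
 -1.4 -1.4 -1.4 -0.7 -0.7 -0.7 -0.7 -0.7 -0.7 -0.7 -0.7 -0.7 -0.7  0.
  0. ]
```

The second flick started at 8 rad/s or more, ran about 2.5 s untouched and covered some 10 rad on its own, on top of the first. I'll back away, let it settle and take a final look.

Call:
play_rows --targets '[[[0,0.01,-0.01,0,0,0],[0,0.03,-0.02,0,0,0],[0,0.05,-0.03,0,0,0],[0,0.07,-0.04,0,0,0],[0,0.08,-0.05,0,0,0],[0,0.08,-0.05,0,0,0],[0,0.08,-0.05,0,0,0],[0,0.08,-0.05,0,0,0]]]'

```text
clock: 20.7
eef_pos: [0.5373, -0.1348, 0.2301]
orientation: [-0.257, 0.965, 0.052, -0.014]
wrist_force: [-0.1, 1.0, 0.4]
grip_width: 0.0004
grasp_force: 0.0
```

Call:
play_rows --targets '[[[0,0,0,0,0,0],[0,0,0,0,0,0],[0,0,0,0,0,0],[0,0,0,0,0,0],[0,0,0,0,0,0],[0,0,0,0,0,0],[0,0,0,0,0,0],[0,0,0,0,0,0]]]'

```text
clock: 21.37
eef_pos: [0.5372, -0.1356, 0.2298]
orientation: [-0.257, 0.965, 0.051, -0.014]
wrist_force: [0.4, -0.4, 0.3]
grip_width: 0.0004
grasp_force: 0.0
```

```bash
python3 spin.py 5
python3 - <<'E'
from h import *
cv2.imwrite("pics/final.png",cv2.resize(grab_frame("scene")[:,:,::-1],(800,600),interpolation=cv2.INTER_CUBIC))
E
```

```text
21.37 frame diff [0.3 0.3 0.3 0.3]
uvw mm [ -51.6 -169.6  224.7] att err deg [ 0.2 -0.2 -0.5] t 21.62 F [ 0.6 -0.3  0.7] grip 0.0005 0.0
```

View pics/final.png

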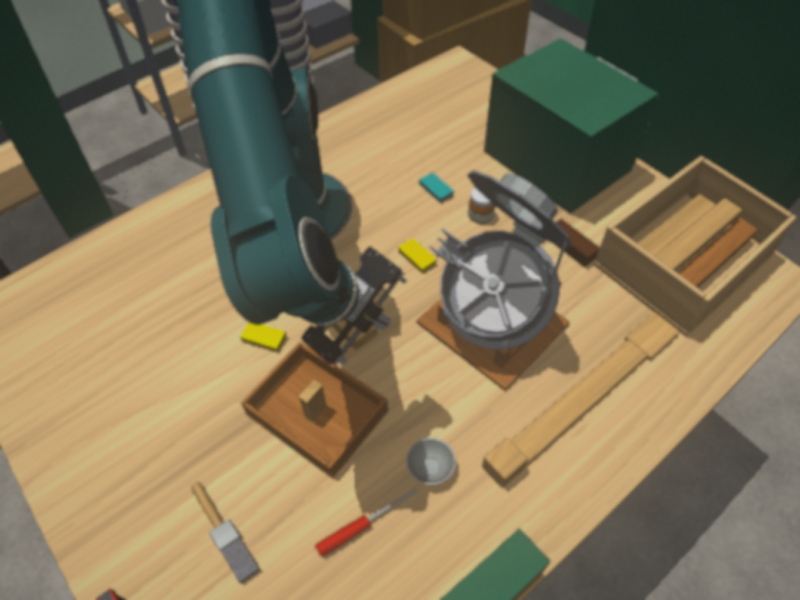

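The offcut stands in the tray at (312,400), and the impeller is still and clear. Every loose thing in view is where it was, and the arm touches nothing.

```bash
python3 -c "
from plant import *
print(finish_job())"
```

```text
the job is handed in; nothing more can be done
None
```

The job is handed in at about 22 s: the offcut is out and standing in the tray, and two flicks turned the impeller an estimated 18 rad (nearly 3 turns), the second running free for over 2 s before it stood still; no other loose thing in view had moved (the arm hid the sanding block in the last picture).

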